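Let the wide till roll out of the feeder

TASK

Press down the pedal of the rocking lever whose gate holds back the wide paper roll, so that the gate lifts and the roll runs down into the catch tray; then let the pedal come back up so that the gate closes behind it. Leave the narrow roll shut behind its own gate, and do not touch the rolls or disturb the other things on the bench.

Things in the scene. Friction and masses are not known exactly. Their poses are not given: they have to be found in the camera images.
- feeder: (mm) fixed two-lane roll feeder, grey metal. Origin on the table below the lanes; x down the lanes, away from the robot; y left as seen from the robot; z up. Lanes 66 wide, centre lines y = +38 (left) and -38 (right), x = -90 to +90, sloping down 9 degrees to +x, floor 50 above the table at the gates (x = 60). Tallest part: pivot posts, 126 high, at x = -60, y = +-77
- lever_left (a joint): rad: rocking lever of the left lane. 0 = gate down (rest), 0.42 = pedal fully down, gate fully up. Pivot (-60, 88, 115) mm in the feeder frame, axis along y; pedal end to -x, gate end to +x. A spring returns it: 2.3 N on the pedal starts it, 6.5 N holds it fully down. Above 0.30 the gate clears a roll, which rolls out in about 1 s; let go, the gate drops back
- lever_right (a joint): the same for the right lane; rad; pivot at (-60, -88, 115) mm
- pedal_left (a point): (mm) centre of the top face of the left lever's pedal, a black rubber pad 44 (x) x 40 (y), 6 thick, at (-190, +88, 126) in the feeder frame at rest. It lies 130 behind the pivot and 11 above it, so when fully pressed it is 53 lower and tilted 24 degrees. Nothing stands below it
- pedal_right (a point): (mm) the same for the right lever; at (-190, -88, 126) in the feeder frame at rest
- gate_left (a point): (mm) middle of the lower edge of the left lever's gate, a steel plate 56 wide, 21 high, across the lane; at rest 8 above the lane floor at x = +62, y = +38 in the feeder frame. Beyond the lanes, feeder x = 96 to 216, y = -90 to 90, lies the grey catch tray shared by both lanes, part of the feeder: inner floor about 10 above the table, walls 54 high
- gate_right (a point): (mm) the same for the right lane, y = -38
- wide_roll: (mm) the roll to let out: white paper till roll, 40 diameter, 57 wide, about 90 g, lying across one of the two lanes (either one) against its gate; origin at its centre, y along its axle
- narrow_roll: (mm) white paper till roll, 40 diameter, 37 wide, about 60 g, lying in the same way in the other lane; origin at its centre, y along its axle
- tape: (mm) loose bystander: roll of brown packing tape lying flat, 92 diameter, 48 high, between the two pedals; origin under its centre
- carton: (mm) loose bystander: small closed carton 90 x 60 x 50; origin under its centre
- stapler: (mm) loose bystander: black and steel stapler, 130 long, 45 high; origin under its centre
- glue: (mm) loose bystander: white glue bottle, 48 diameter, 110 high, upright; origin under its centre
- cup: (mm) loose bystander: empty black cup, 72 diameter, 85 high; origin under its centre
- cutter: (mm) loose bystander: yellow box cutter lying flat, 150 long, 15 high; origin under its centre
Not all that is in view belongs to the job. Leave any red look-alike of the wide_roll alone. Leave any orange look-alike of the narrow_roll alone.

How it is judged:
By the outcome, as a careful person would: the job done as asked, in the order asked, and still so for the second after the job is handed in, with the robot touching nothing.
It also fails if it takes over 30 s, if anything falls off the work surface, if the arm or the gripper's body presses on something with over 40 N, if the wrist force passes 120 N, or if a joint passes its speed limit or range.

ROBOT

A 6-joint arm with a two-finger parallel gripper is mounted at the origin on the work surface. World frame = base frame: x ahead of the robot, y to its left, z up, the work surface at z = 0. Lengths are in m, angles in rad, forces in N, time in s.
With the tool pointing down it reaches from about 0.25 to 0.725 m from the base axis. Payload 9.7 kg.
Tool frame: the origin (TCP) lies at the very end of the fingers, on their centre line; the grasp point (between the pads) lies 19 mm behind it; x points along the fingers, z is the direction in which the jaws open and shut, and the axes are right-handed (so a half turn about x gives the same grasp; the last joint's range is limited). The gripper opens to 85 mm and grips with 20 to 120 N. Pads are 22 mm wide; open, the fingers measure 114 mm over their backs; the gripper's body (76 mm by 85 mm) begins 54 mm behind the grasp point. The pads swing forward as they close: fully open they stand 13 mm farther back than shut.
Start: joints at [1.298, 0.087, 0.176, 1.66, 0, 1.571], TCP at [0.148, 0.53, 0.231] pointing down, gripper open.
Joint ranges: [-3.13, 3.13], [-0.85, 1.81], [-1.15, 1.24], [-2.2, 2.28], [-1.44, 1.52], [-3.14, 3.14]. Speed limits (rad/s): [2.22, 2.22, 2.57, 3.14, 3.14, 3.14].

INTERFACE

Orientations are given as a rotation vector (axis times angle).
In Python, from rig import ctrl gives the robot as it stands. The module is installed in compiled form; this text tells all that it offers.
- The arm moves only by the tool servo_tool, never from a script. Its argument "plan" is a list of rows, each an object with "travel": the shift along the tool's x, y, z in cm, a list of three; "turn": the turn, a rotation vector about the tool's x, y, z in rad, a list of three. In form: [{"travel": [tx, ty, tz], "turn": [wx, wy, wz]}, ...]. A call has 1 to 5 rows; each row shifts and turns the commanded pose from where the row before left it, along the tool's axes as they then stand; what a row does not reach is not made up. A row lasts 1/8 s, in which the tool goes at most 62.5 mm and 10.7 degrees, less where a joint would pass 70% of its speed; a pose out of reach is approached as far as the arm can. A call with a gripper value outside its range is refused whole. "gripper" is the opening, from -1 (shut) to 1 (fully open), set as the call begins (left out, the last holds). The fingers move at their own pace and stop on an object; "grip_force" is the grip in N (left out, the last holds). Time passes only in rows, so rows that do not move let the fingers close. It gives the time, the measured TCP pose, the force and the opening at its end, in the units of the state.
- ctrl.observe(): the state, without advancing time (a new reading comes with each control period).
- ctrl.read_camera(name): name is "scene" or "top" or "wrist"; returns a dict with "img" (400x640x3 uint8, blue, green, red), "intrinsics" (3x3 intrinsics, pixels), "extrinsics" (4x4, takes a point from camera to world coordinates). Camera axes: x right, y down, z forward; pixel columns grow to the right and rows downward; lengths in m; the calibration is good to about 2 mm. A picture is of the moment at which its call begins. There is no depth.
- ctrl.job_done(): hands the job in, once; it reports no verdict.
Trained networks look in a picture, given as the dict that the camera call returned (one of the last four; its "shot" number tells which), for a name from the list of things; names that differ only in an ending like _2 or _b are one class to them, and where a whole thing is asked for, a point or a joint stands for the part that bears it (a point fixed in the world has none). Each returns a list of dicts, best first, with "p" (0 to 1); they miss things now and then, are a little off and sometimes report something else, mostly with a low value. They report only what shows in the picture. A call takes as long as a camera call. They do not tell look-alikes from the thing itself.
- ctrl.spot_in(target, picture): "location" ([column, row] in pixels, amid what is visible of it).
- ctrl.outline_of(target, picture): "pixels" (400x640 bool, what is visible of it) and "location" ([column, row] in pixels, amid what is visible of it).
The state is a dict: "time": time; "q": joint angles; "dq": joint speeds; "joint_torque": joint torques, N m; "ee_pos": TCP position; "tool_rot": TCP orientation; "force": force on the tool from outside, world axes, zero at the start; "torque": the same for the moment, N m; "grip_width": finger opening in m.
Only numpy, scipy, OpenCV 4.12 (cv2) and the standard library are available. Lean on these libraries where they do the work, as an engineer would, in place of code of your own. Each camera call takes 0.05 s, during which the arm holds its last target.

## Working session

There is one attempt and no reset: what is moved stays moved. The work goes in short steps, Python scripts to look and compute and a tool call to move; the robot and the scene stay as the last step left them, time stands still between calls to the robot, and variables do not carry over. Pictures are saved under pics/ and viewed, and the job is handed in when it is done.

Besides the shell and the picture viewer there is one more tool, called after ">>>" by a JSON object that holds its "method" and its "body". servo_tool: Moves the arm, as the interface text tells. Its arguments: {"type":"object","properties":{"plan":{"type":"array","items":{"type":"object","properties":{"travel":{"type":"array","items":{"type":"number"}},"turn":{"type":"array","items":{"type":"number"}}}}},"gripper":{"type":"number"},"grip_force":{"type":"number"}},"required":["plan"]}

```bash
mkdir -p pics; cat > h.py <<'E'
import numpy as np, cv2
from rig import ctrl
def save(n,p): cv2.imwrite(f'pics/{n}.png',p['img'])
E
python3 - <<'E'
from h import *
s=ctrl.observe(); print({k:np.round(v,3) for k,v in s.items()})
import pickle
for n in ('scene','top'):
    p=ctrl.read_camera(n); save(n+'0',p); pickle.dump(p,open(n+'0.pkl','wb'))
    print(n,p['intrinsics'].tolist() if hasattr(p['intrinsics'],'tolist') else p['intrinsics']); print(np.round(p['extrinsics'],4))
    for t in ('wide_roll','narrow_roll','pedal_left','pedal_right','gate_left','gate_right'):
        print(t,[(np.round(d['location'],1).tolist(),round(d['p'],2)) for d in ctrl.spot_in(t,p)][:4])
E
```

```text
{'time': np.float64(0.0), 'q': array([ 1.298,  0.087,  0.175,  1.66 , -0.   ,  1.571]), 'dq': array([-0.001, -0.   ,  0.001, -0.   , -0.001, -0.001]), 'joint_torque': array([ 3.0000e-03, -5.2039e+01,  4.6480e+01,  1.6000e-02,  0.0000e+00,
       -0.0000e+00]), 'ee_pos': array([0.148, 0.529, 0.231]), 'tool_rot': array([-1.007,  1.327,  1.005]), 'force': array([0.03 , 1.328, 0.256]), 'torque': array([-0.022, -0.003, -0.027]), 'grip_width': np.float64(0.085)}
scene [[503.2116418905626, 0.0, 317.1713793928557], [0.0, 503.2116418905626, 204.0154985754685], [0.0, 0.0, 1.0]]
[[ 0.5301  0.6343 -0.5627  1.1934]
 [ 0.8478 -0.4086  0.338  -0.3224]
 [-0.0155 -0.6562 -0.7544  0.8749]
 [ 0.      0.      0.      1.    ]]
wide_roll [([422.5, 256.8], 0.9), ([318.6, 253.1], 0.66), ([426.1, 199.6], 0.64), ([207.3, 307.5], 0.43)]
narrow_roll [([289.4, 278.7], 0.93), ([237.9, 361.4], 0.73)]
pedal_left [([307.4, 203.7], 0.82)]
pedal_right [([232.3, 248.2], 0.96), ([205.1, 305.7], 0.74)]
gate_left [([305.1, 203.4], 0.7)]
gate_right [([303.9, 203.4], 0.44)]
top [[447.9939031884005, 0.0, 325.94926307078987], [0.0, 447.9939031884005, 202.8018220936398], [0.0, 0.0, 1.0]]
[[ 0.0084 -0.9835  0.1808  0.4229]
 [-0.9999 -0.0107 -0.012   0.0198]
 [ 0.0138 -0.1807 -0.9834  1.1526]
 [ 0.      0.      0.      1.    ]]
wide_roll [([266.2, 138.9], 0.85), ([218.8, 182.5], 0.81), ([339.2, 167.6], 0.67)]
narrow_roll [([369.7, 163.1], 0.63), ([423.6, 141.2], 0.53), ([299.9, 222.2], 0.46)]
pedal_left [([335.7, 237.0], 0.95)]
pedal_right [([409.0, 223.5], 0.75)]
gate_left [([339.6, 239.8], 0.89), ([278.8, 184.4], 0.61)]
gate_right [([406.3, 214.8], 0.62)]
```

View pics/scene0.png

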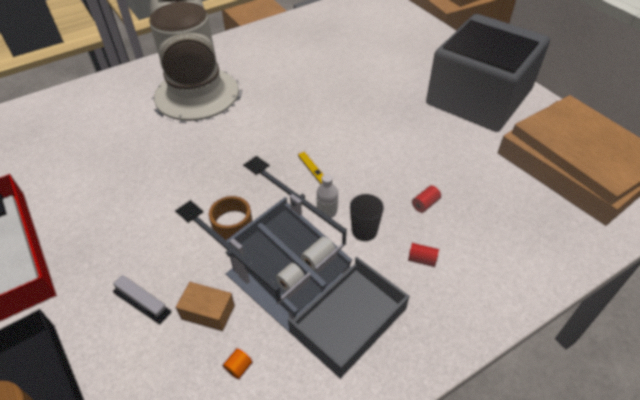

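View pics/top0.png

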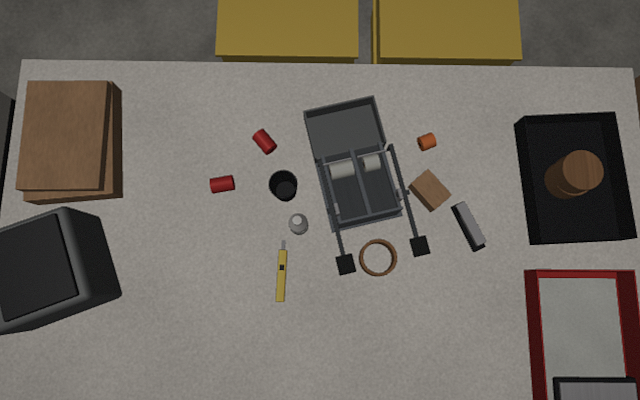

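The top view shows white rolls in the feeder at about (342,168) in the left lane and (372,162) in the right lane. The left one looks wider. The red rolls at (264,141) and (222,184) and the orange one at (427,141) are look-alikes outside the feeder. The pedals are at about (346,264) and (420,246). I'll enlarge to confirm.

```bash
python3 - <<'E'
import pickle,cv2,numpy as np
p=pickle.load(open('top0.pkl','rb')); c=p['img'][90:280,290:450]; a=cv2.resize(c,None,fx=3.1,fy=3.1,interpolation=cv2.INTER_CUBIC)
cv2.imwrite('pics/topc.png',a)
q=pickle.load(open('scene0.pkl','rb')); c=q['img'][140:380,160:420]; cv2.imwrite('pics/scenec.png',cv2.resize(c,None,fx=2.5,fy=2.5,interpolation=cv2.INTER_CUBIC))
for n,r in (('top',p),('scene',q)):
    E=np.linalg.inv(r['extrinsics'])
    for X in ([0,0,0],[0.148,.53,.231],[.4,0,0]):
        v=E[:3,:3]@X+E[:3,3]; print(n,X,(r['intrinsics']@v/v[2])[:2])
E
```

```text
top [0, 0, 0] [326.09350527 467.39965185]
top [0.148, 0.53, 0.231] [ 49.32572054 430.07652988]
top [0.4, 0, 0] [327.41352886 294.44409835]
scene [0, 0, 0] [196.40871509  94.09819812]
scene [0.148, 0.53, 0.231] [383.11908323 -13.56043843]
scene [0.4, 0, 0] [261.83140749 178.79696819]
```

View pics/topc.png

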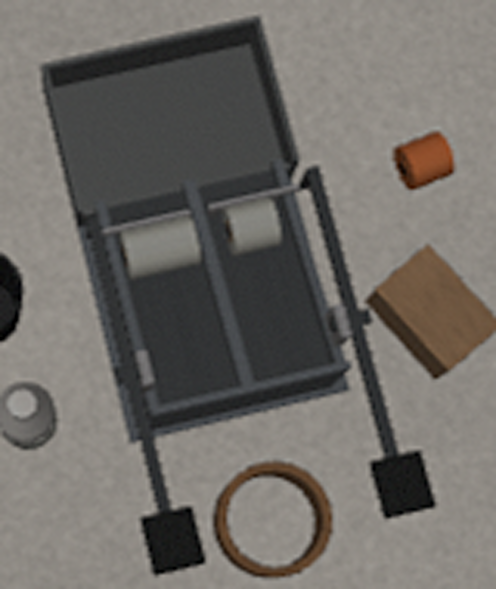

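View pics/scenec.png

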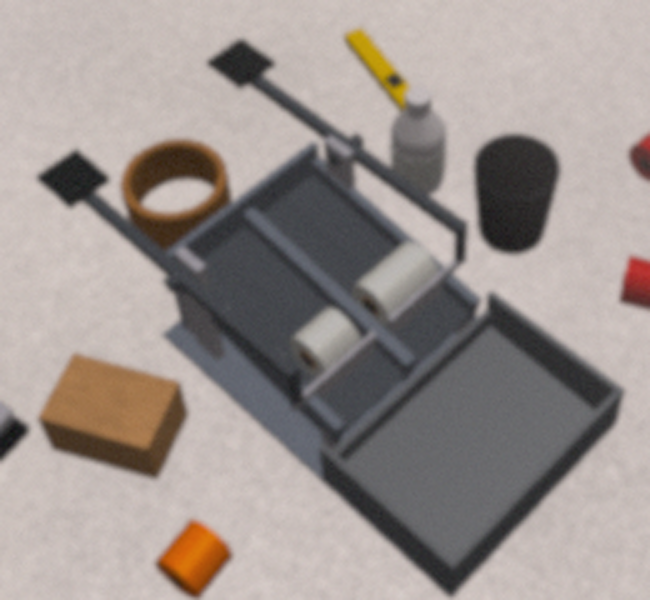

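The crop confirms it. The roll in the left lane, at crop (160,248), is clearly wider than the one in the right lane at (250,222), so the lever to press is the left one, with its pedal at top (346,264). Next I'll triangulate the pedals and work out the moves.

```bash
cat >> h.py <<'E'
import pickle
from scipy.spatial.transform import Rotation as R
def ray(r,px):
    d=r['extrinsics'][:3,:3]@np.linalg.inv(r['intrinsics'])@[px[0],px[1],1]; return r['extrinsics'][:3,3],d/np.linalg.norm(d)
def tri(*rp):
    A=0;b=0
    for r,px in rp:
        o,d=ray(r,px); M=np.eye(3)-np.outer(d,d); A=A+M; b=b+M@o
    return np.linalg.solve(A,b)
def atz(r,px,z):
    o,d=ray(r,px); return o+d*(z-o[2])/d[2]
E
python3 - <<'E'
from h import *
t=pickle.load(open('top0.pkl','rb')); s=pickle.load(open('scene0.pkl','rb'))
for n,a,b in (('L',(345.8,264.2),(256.4,165.2)),('R',(420,246.1),(188.8,211.2))):
    print(n,tri((t,a),(s,b)).round(4),atz(t,a,.126).round(4),atz(s,b,.126).round(4))
# dark-blob centroids refine
for r,c in ((t,(346,264)),(t,(420,246)),(s,(256,165)),(s,(189,211))):
    g=r['img'].max(axis=2); x,y=c; w=g[y-13:y+14,x-15:x+16]
    m=(w<45).astype(np.uint8); m=cv2.morphologyEx(m,cv2.MORPH_OPEN,np.ones((7,7),np.uint8)); ys,xs=np.nonzero(m); print(c,xs.mean()+x-15,ys.mean()+y-13,len(xs))
st=ctrl.observe(); print(R.from_rotvec(st['tool_rot']).as_matrix().round(3), st['ee_pos'])
E
```

```text
L [ 0.4708 -0.038   0.1248] [ 0.4702 -0.0391  0.126 ] [ 0.4726 -0.0374  0.126 ]
R [ 0.5134 -0.2089  0.1253] [ 0.513  -0.2096  0.126 ] [ 0.5145 -0.2082  0.126 ]
(346, 264) 345.40492957746477 263.9119718309859 284
(420, 246) 419.2788104089219 245.4981412639405 269
(256, 165) nan nan 0
(189, 211) 188.3975155279503 210.44099378881987 161
[[ 0.    -0.963  0.269]
 [ 0.     0.269  0.963]
 [-1.     0.     0.   ]] [0.14818    0.52967071 0.23130312]<stdin>:8: RuntimeWarning: Mean of empty slice.
  ret = ret.dtype.type(ret / rcount)
```

>>> {"method": "servo_tool", "body": {"plan": [{"travel":[0,-2.0,-2.0]},{"travel":[0,-3.8,-3.9]},{"travel":[0,-3.8,-3.9]},{"travel":[0,-3.8,-3.9]},{"travel":[0,-3.8,-3.9]}], "gripper": -1}}

```text
invalid input at $.plan[0]: expected keys travel, turn
```

>>> {"method": "servo_tool", "body": {"plan": [{"travel":[0,-3.8,-3.9]},{"travel":[0,-3.8,-3.9]},{"travel":[0,-3.8,-3.9]},{"travel":[0,-3.8,-3.9]},{"travel":[0,-3.8,-3.9]}]}}

```text
invalid input at $.plan[0]: expected keys travel, turn
```

```bash
python3 - <<'E'
from h import *
st=ctrl.observe(); M=R.from_rotvec(st['tool_rot']).as_matrix()
print(st['time'],st['q'].round(3),st['ee_pos'].round(4),st['force'].round(2),st['grip_width'])
print(M.round(3)); print('to hover, tool cm',(M.T@(np.array([.466,-.039,.18])-st['ee_pos'])*100).round(2))
zt=M[:,2]; print('heading',np.arctan2(zt[1],zt[0]))
E
```

```text
0.7 [1.298 0.087 0.176 1.66  0.    1.571] [0.1482 0.5297 0.2313] [0.15 0.58 0.23] 0.08566860022633302
[[ 0.    -0.963  0.269]
 [ 0.     0.269  0.963]
 [-1.     0.     0.   ]]
to hover, tool cm [  5.13 -45.93 -46.2 ]
heading 1.2979882875063506
```

Both keys are required in every row, so I'm resending with "turn" included.

>>> {"method": "servo_tool", "body": {"plan": [{"travel":[0,-2.0,-2.0],"turn":[0,0,0]},{"travel":[0,-3.8,-3.9],"turn":[0,0,0]},{"travel":[0,-3.8,-3.9],"turn":[0,0,0]},{"travel":[0,-3.8,-3.9],"turn":[0,0,0]},{"travel":[0,-3.8,-3.9],"turn":[0,0,0]}], "gripper": -1}}

```text
time: 1.32
ee_pos: [0.2669, 0.3123, 0.2314]
tool_rot: [-1.006, 1.325, 1.006]
force: [0.7, 0.4, 0.8]
grip_width: -0.0002
```

>>> {"method": "servo_tool", "body": {"plan": [{"travel":[0,-3.8,-3.9],"turn":[0,0,0]},{"travel":[0,-3.8,-3.9],"turn":[0,0,0]},{"travel":[0,-3.8,-3.9],"turn":[0,0,0]},{"travel":[0,-3.8,-3.9],"turn":[0,0,0]},{"travel":[0,-3.8,-3.9],"turn":[0,0,0]}]}}

```text
time: 1.95
ee_pos: [0.3974, 0.0731, 0.2316]
tool_rot: [-1.006, 1.325, 1.005]
force: [1.8, 0.2, -0.1]
grip_width: -0.0005
```

```bash
cat > st.py <<'E'
from h import *
st=ctrl.observe(); M=R.from_rotvec(st['tool_rot']).as_matrix()
print(st['time'],st['q'].round(3),st['ee_pos'].round(4),st['force'].round(2),st['grip_width'])
print(M.round(3)); print('to hover, tool cm',(M.T@(np.array([.466,-.039,.18])-st['ee_pos'])*100).round(2))
zt=M[:,2]; print('heading',np.arctan2(zt[1],zt[0]))
E
python3 st.py
```

```text
1.95 [ 0.182 -0.259 -0.145  1.684  0.     0.455] [0.3974 0.0731 0.2316] [ 1.79  0.24 -0.09] -0.0004572811655041796
[[ 0.001 -0.963  0.269]
 [ 0.     0.269  0.963]
 [-1.    -0.001  0.001]]
to hover, tool cm [ 5.16 -9.62 -8.95]
heading 1.2979285974852028
```

>>> {"method": "servo_tool", "body": {"plan": [{"travel":[0,-3.8,-3.6],"turn":[0,0,0]},{"travel":[0,-3.8,-3.6],"turn":[0,0,0]},{"travel":[1.0,-1.9,-1.8],"turn":[-0.172,0,0]},{"travel":[1.5,0,0],"turn":[-0.172,0,0]},{"travel":[1.5,0,0],"turn":[-0.172,0,0]}]}}

```text
time: 2.58
ee_pos: [0.4642, -0.0379, 0.1908]
tool_rot: [-1.389, 1.082, 1.39]
force: [-0.0, -0.3, 0.0]
grip_width: 0.0002
```

```bash
python3 st.py; python3 - <<'E'
from h import *
for n in ('top','scene','wrist'):
    p=ctrl.read_camera(n); save(n+'1',p); pickle.dump(p,open(n+'1.pkl','wb'))
a=cv2.imread('pics/top1.png')[90:300,250:450];b=cv2.imread('pics/scene1.png')[100:380,160:420]
f=lambda x:cv2.resize(x,(400,int(400*x.shape[0]/x.shape[1])))[:420]
a,b=f(a),f(b);h=min(len(a),len(b));cv2.imwrite('pics/c1.png',np.hstack([a[:h],b[:h]]))
E
```

```text
2.575 [-0.082 -0.125 -0.111  1.585  0.    -0.329] [ 0.4642 -0.0379  0.1908] [-0.03 -0.35  0.02] 0.0002133636682902001
[[-0.    -0.969 -0.245]
 [ 0.    -0.245  0.969]
 [-1.     0.     0.   ]]
to hover, tool cm [ 1.08 -0.15 -0.15]
heading 1.818620255974249
```

View pics/c1.png

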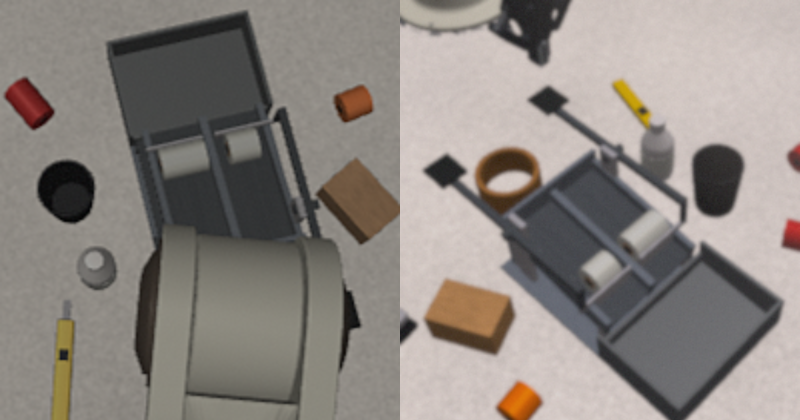

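View pics/wrist1.png

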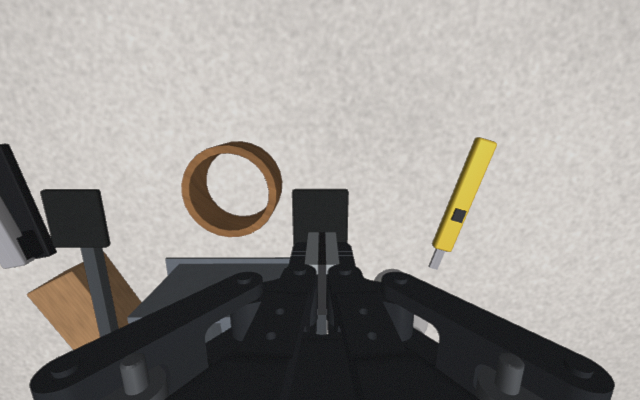

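The wrist view shows the left pedal at (320,216), centred under the shut fingers. The tape is at (232,188), well clear. I'll check the pedal's rear edge from the wrist picture.

```bash
python3 - <<'E'
from h import *
w=pickle.load(open('wrist1.pkl','rb'))
P=[atz(w,px,.126) for px in ((293,189),(348,189))]; m=sum(P)/2; fx=np.array([.970,.242,0])
print(P, 'centre',m+.022*fx, np.linalg.norm(P[0]-P[1]))
E
```

```text
[array([ 0.45163174, -0.05904723,  0.126     ]), array([ 0.44245874, -0.02233337,  0.126     ])] centre [ 0.46838524 -0.0353663   0.126     ] 0.03784245481777427
```

>>> {"method": "servo_tool", "body": {"plan": [{"travel":[2.5,0,0],"turn":[0,0,0]},{"travel":[2.5,0,0],"turn":[0,0,0]},{"travel":[0.7,0,0],"turn":[0,0,0]},{"travel":[0.8,0,0],"turn":[0,0,0]},{"travel":[0.5,0,0],"turn":[0,0,0]}]}}

```text
time: 3.35
ee_pos: [0.4643, -0.0375, 0.1219]
tool_rot: [-1.386, 1.084, 1.385]
force: [-1.9, -0.1, 1.8]
grip_width: 0.0001
```

>>> {"method": "servo_tool", "body": {"plan": [{"travel":[1.2,0,0],"turn":[0,0,0]},{"travel":[1.2,0,0],"turn":[0,0,0]},{"travel":[1.2,0,0],"turn":[0,0,0]},{"travel":[0.7,0,0],"turn":[0,0,0]},{"travel":[0.4,0,0],"turn":[0,0,0]}]}}

```text
time: 3.98
ee_pos: [0.4644, -0.0374, 0.074]
tool_rot: [-1.386, 1.084, 1.385]
force: [2.1, 0.7, 7.2]
grip_width: 0.0004
```

```bash
cat > look.py <<'E'
import sys
from h import *
k=sys.argv[1]
for n in ('top','scene'):
    p=ctrl.read_camera(n); save(n+k,p); pickle.dump(p,open(f'{n}{k}.pkl','wb'))
a=cv2.imread(f'pics/top{k}.png')[90:300,250:450];b=cv2.imread(f'pics/scene{k}.png')[100:380,160:420]
f=lambda x:cv2.resize(x,(400,int(400*x.shape[0]/x.shape[1])),interpolation=cv2.INTER_CUBIC)[:420]
a,b=f(a),f(b);h=min(len(a),len(b));cv2.imwrite(f'pics/c{k}.png',np.hstack([a[:h],b[:h]]))
s=ctrl.observe();print(s['time'],s['ee_pos'],s['force'])
E
python3 look.py 2
```

```text
4.075 [ 0.46427879 -0.03742525  0.0739148 ] [0.72072553 0.52086574 6.16833358]
```

View pics/c2.png

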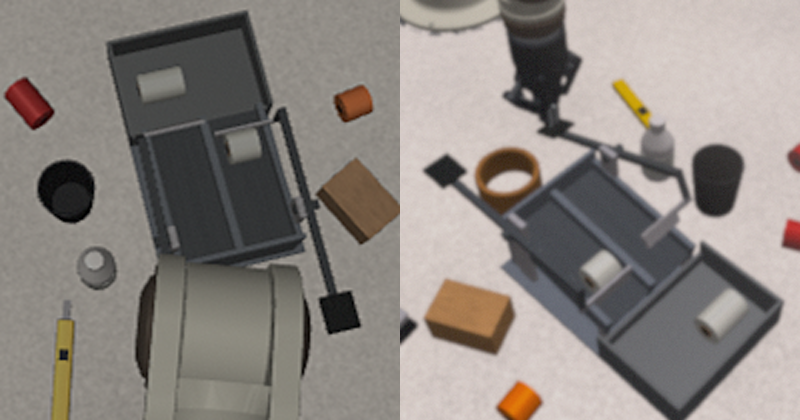

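The gate is up, and the wide roll is already in the tray at (160,84) in the left panel. The narrow roll is still behind its gate at (240,145). I'll hold for two short rows, then let the pedal up gradually.

>>> {"method": "servo_tool", "body": {"plan": [{"travel":[0,0,0],"turn":[0,0,0]},{"travel":[0,0,0],"turn":[0,0,0]},{"travel":[-1.0,0,0],"turn":[0,0,0]},{"travel":[-1.2,0,0],"turn":[0,0,0]},{"travel":[-1.2,0,0],"turn":[0,0,0]}]}}

```text
time: 4.7
ee_pos: [0.464, -0.0374, 0.1092]
tool_rot: [-1.386, 1.084, 1.386]
force: [-3.6, -0.4, 2.1]
grip_width: -0.0003
```

>>> {"method": "servo_tool", "body": {"plan": [{"travel":[-1.0,0,0],"turn":[0,0,0]},{"travel":[-0.8,0,0],"turn":[0,0,0]},{"travel":[-2.0,0,0],"turn":[0,0,0]},{"travel":[-4.0,0,0],"turn":[0,0,0]},{"travel":[-4.0,0,0],"turn":[0,0,0]}]}}

```text
time: 5.32
ee_pos: [0.4641, -0.0373, 0.2273]
tool_rot: [-1.386, 1.084, 1.386]
force: [1.1, 0.4, -0.2]
grip_width: 0.0
```

>>> {"method": "servo_tool", "body": {"plan": [{"travel":[0,4.0,0],"turn":[0,0,0]},{"travel":[0,4.0,0],"turn":[0,0,0]},{"travel":[0,4.0,0],"turn":[0,0,0]},{"travel":[0,0,0],"turn":[0,0,0]},{"travel":[0,0,0],"turn":[0,0,0]}]}}

```text
time: 5.95
ee_pos: [0.3481, -0.0663, 0.2264]
tool_rot: [-1.386, 1.084, 1.385]
force: [-0.1, 0.0, -0.0]
grip_width: 0.0001
```

```bash
python3 look.py 3
```

```text
6.05 [ 0.34826763 -0.06618957  0.22612337] [ 1.02168571  0.08849082 -0.04914794]
```

View pics/c3.png

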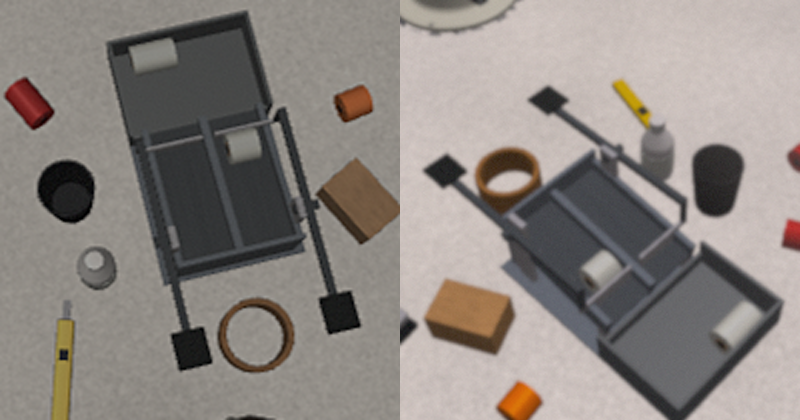

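The wide roll now rests in the tray at (153,55). The left gate is down, both pedals are up and the narrow roll hasn't moved. I'll do one numeric comparison with the first picture, then hand in.

```bash
python3 - <<'E'
from h import *
a=pickle.load(open('scene0.pkl','rb'))['img']; p=ctrl.read_camera('scene'); b=p['img']
d=(cv2.GaussianBlur(cv2.absdiff(a,b).max(axis=2),(5,5),0)>25).astype(np.uint8)
n,_,s,c=cv2.connectedComponentsWithStats(d)
print([(s[i].tolist(),c[i].round().tolist()) for i in range(1,n) if s[i,4]>8])
st=ctrl.observe(); print(st['time'],st['force'].round(2),abs(st['dq']).max())
ctrl.job_done()
E
```

```text
[([151, 0, 17, 11, 123], [157.0, 4.0]), ([164, 0, 100, 104, 5226], [220.0, 37.0]), ([140, 24, 46, 60, 1342], [161.0, 56.0]), ([189, 73, 8, 8, 37], [193.0, 76.0]), ([302, 236, 33, 30, 575], [319.0, 250.0]), ([363, 296, 32, 33, 581], [378.0, 311.0])]
6.1 [-0.68 -0.59  0.93] 0.0030063378333918863
the job is handed in; nothing more can be done
```

The wide roll was in the left lane. I pressed the left pedal with the shut fingers, going about 52 mm down at roughly 7 N, which I estimate put the lever at 0.38 rad. The gate lifted and the roll ran into the catch tray. I then let the pedal up slowly and backed the arm away. The job was handed in at about 6.1 s.

My last checks found no failures or disagreements:
- **Wide roll:** it is lying in the tray.
- **Left lever:** the pedal is back up and the gate is closed.
- **Narrow roll:** it is still shut behind its own gate.
- **Other things on the bench:** comparing the scene camera's first and last pictures, only the wide roll's old and new positions and the arm itself had changed.
- **Robot:** it was still and touching nothing when I handed in. The force reading was about 1 N, which is the sensor's noise level.

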